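Lock back the belt tensioner of a dental model grinder

TASK

The belt of this dental model grinder is to be changed, so lock its tensioner back: take the red-knobbed locking pin from the white stand, put it down through the brass eye of the sprung tension arm, and use the pin to swing the arm back against its spring until you feel the pin drop into the lock hole in the steel plate underneath. Push the pin fully home, upright, and let go so that the pin alone holds the arm back. Feel for the hole with light pressure: do not force the pin, do not let the arm fly back, and leave the polishers and the other things on the bench where they are.

Things in the scene. Friction and masses are not known exactly. Their poses are not given: they have to be found in the camera images.
- pin_knob (a point): centre of the locking pin's red round knob (22 mm across, 30 mm high), the place to grip. The loose pin (70 g) stands upright in one hole of the white stand. From the tip up: greased steel shank 8 mm across, 24 mm long, tapered; flange 20 mm across, 4 mm thick; neck 12 mm across; knob, centre 53 mm and top 68 mm above the tip. z axis up along the pin.
- pin_tip (a point): lower end of the pin's shank, on its axis, 53 mm below the knob centre. In the stand it hangs 24 mm below the stand's top.
- stand: white plastic tool stand, fixed, 50 x 160 x 40 mm high, origin at the centre of its underside. Three holes 9.5 mm wide and 30 mm deep in a row along its y axis at y = -55, 0, +55 mm hold the pin and two polishers, in any order. The polishers' heads are 27 mm wide and reach 74 mm above the bench.
- grinder: horizontal model grinder, fixed, disc and cover lifted off: white case 360 (x) x 320 (y) mm, origin at the centre of its underside at bench level, x axis towards its back (away from the robot). Aluminium deck 115 mm above the bench, rim reaching 129 mm. Pulleys, tension arm and steel lock plate are on the deck; nothing else near the eye stands higher than 165 mm above the bench.
- pivot (a point): axis of the tension arm, 142 mm above the bench (level with the top of the eye), at x = 10, y = 0 mm in the grinder's frame. The eye moves about this upright axis on a circle of 80 mm radius.
- eye (a point): centre of the mouth of the round eye in the brass end (30 x 30 x 9 mm) of the tension arm, 142 mm above the bench. Eye 9 mm wide, countersunk to 13 mm, right through; the lock plate is 2 mm below the brass. Pin's tip on the plate: 11 mm below this point. Pin fully home: flange on the brass, tip 24 mm below this point, 13 mm deep in the plate.
- lock_face (a point): a point on the top face of the flat steel lock plate, 131 mm above the bench, 80 mm from the pivot, midway of the span in which the lock hole may be. The plate lies under the whole path of the eye. Its lock hole (9.5 mm wide, 12.5 mm at the countersink, 16 mm deep) lies on the eye's circle, at an arm angle between 0.45 and 0.75 rad that depends on how the plate is clamped; this point is not the hole.
- wheel (a point): top centre of the black tension wheel, 40 mm across, on the other limb of the steel tension arm, 75 mm from the pivot; it turns with the arm and needs no handling of its own.
- tensioner (a joint): turn of the sprung tension arm about the pivot, rad: 0 at rest, growing counter-clockwise seen from above, hard stop at 0.95. At rest the eye lies at 2.54 rad from the grinder's x axis about the pivot (robot's side). The spring pulls back with 4 N at the eye at rest, 8 N at 0.6 rad, and throws the arm back if it is let go unlocked. Over 60 N of contact on pin or arm, or flying back, damages them.
- polisher_grey: grey cone-shaped polisher standing in the stand, shank like the pin's; to be left alone. Origin at its lower end.
- polisher_blue: blue disc-shaped polisher standing in the stand, shank like the pin's; to be left alone. Origin at its lower end.
- screw_tray: steel tray 100 x 150 x 22 mm high with the cover's screws, fixed, bystander. Origin at the centre of its underside.
- dental_model: practice dental arch, pink gum and teeth on a blue base 60 mm across, 33 mm high, on a fixed black block 50 mm high; bystander.
- spray_can: black spray can, 60 mm across, 190 mm high; bystander, origin at the centre of its foot.
- syringe: black composite syringe lying on the bench, 120 mm long; bystander.
- marker_orange: orange marker, 135 x 10 x 10 mm; bystander.
- marker_green: green marker, 135 x 10 x 10 mm; bystander.
- carton: flat cardboard carton 140 x 90 x 28 mm with the new belt; bystander.

How it is judged:
By the outcome, as a careful person would: the job done as asked, in the order asked, and still so for the second after the job is handed in, with the robot touching nothing.
It also fails if it takes over 58 s, if anything falls off the work surface, if the arm or the gripper's body presses on something with over 40 N, if the wrist force passes 120 N, or if a joint passes its speed limit or range.

ROBOT

A 6-joint arm with a two-finger parallel gripper is mounted at the origin on the work surface. World frame = base frame: x ahead of the robot, y to its left, z up, the work surface at z = 0. Lengths are in mm, angles in rad, forces in N, time in s.
With the tool pointing down it reaches from about 425 to 925 mm from the base axis. Payload 12.5 kg.
Tool frame: the origin (TCP) lies at the very end of the fingers, on their centre line; the grasp point (between the pads) lies 19 mm behind it (bot.grip_depth is the distance from the TCP to the grasp point, in mm); x points along the fingers, y is the direction in which the jaws open and shut, and the axes are right-handed (so a half turn about x gives the same grasp; the last joint's range is limited). The gripper opens to 85 mm and grips with 20 to 120 N. Pads are 22 mm wide; open, the fingers measure 114 mm over their backs; the gripper's body (76 mm by 85 mm) begins 54 mm behind the grasp point. The pads swing forward as they close: fully open they stand 13 mm farther back than shut.
Start: joints at [1.156, 0.491, 1.559, -0, 1.092, -0.106], TCP at [189.93, 595.459, 231.327] pointing down, gripper open.
Joint ranges: [-3.1, 3.1], [-0.84, 2.19], [0.05, 2.79], [-1.13, 4.28], [0.06, 2.93], [-2.69, 2.69]. Speed limits (rad/s): [2.22, 2.22, 2.79, 3.14, 3.14, 3.14].

INTERFACE

Orientations are given as [roll, pitch, yaw] about the fixed x, y, z axes, in that order (R = Rz(yaw) Ry(pitch) Rx(roll)).
In Python, from workcell import monitor, camera, get_calibration, order, bot gives the robot as it stands. The module is installed in compiled form; this text tells all that it offers.
- The arm moves only by the tool step_arm, never from a script. Its argument "rows" is text: rows parted by semicolons, each of 5 numbers parted by spaces: the gripper's target within -1 to 1 (shut at 1, half-way at 0, fully open at -1), then the shift along the world's x, y, z in m, then the turn about the world's z in degrees. In form: grip x y z twist; .... A call has 1 to 5 rows; each row shifts and turns the commanded pose from where the row before left it; what a row does not reach is not made up. A row lasts 1/12 s, in which the tool goes at most 41.7 mm and 7.16 degrees, less where a joint would pass 70% of its speed; a pose out of reach is approached as far as the arm can. A call with a gripper value outside its range is refused whole. The fingers move at their own pace and stop on an object; the grip force is fixed at half the most. Time passes only in rows, so rows that do not move let the fingers close. It gives the time, the measured TCP pose, the force and the opening at its end, in the units of the state.
- monitor.sense(): the state, without advancing time (a new reading comes with each control period).
- camera(name): name is "side" or "top" or "wrist"; returns the picture (400x640x3 uint8, blue, green, red); there is no depth.
- get_calibration(name): a dict with "vertical_fov" (degrees; the focal length in pixels is half the picture's height over the tangent of half this angle, whatever the lens; pixels are square), "cx", "cy" (the principal point, pixels), "k1" (the pictures are not rectified: a ray, as slopes to the right and down, at radius r is drawn at 1 + k1 r^2 times it, then the intrinsics apply), "eye" and "orientation" of the camera in the world. Camera axes: x right, y down, z forward; pixel columns grow to the right and rows downward; lengths in mm; the calibration is good to about 2 mm. A picture is of the moment at which its call begins: read the wrist's pose just before it. get_calibration takes no time and is no camera call; for the wrist camera it gives the pose at the moment of the call.
- order.hand_in(): hands the job in, once; it reports no verdict.
The state is a dict: "time": time; "qpos": joint angles; "joint_velocities": joint speeds; "tau": joint torques, N m; "eef_pos": TCP position; "tool_rot": TCP orientation; "contact_force": force on the tool from outside, world axes, zero at the start; "ft_torque": the same for the moment, N m; "finger_gap": opening from 0.0 (shut) to 1.0 (fully open).
Only numpy, scipy, OpenCV 4.12 (cv2) and the standard library are available. Lean on these libraries where they do the work, as an engineer would, in place of code of your own. Each camera call takes 0.05 s, during which the arm holds its last target.

## Working session

There is one attempt and no reset: what is moved stays moved. The work goes in short steps, Python scripts to look and compute and a tool call to move; the robot and the scene stay as the last step left them, time stands still between calls to the robot, and variables do not carry over. Pictures are saved under pics/ and viewed, and the job is handed in when it is done.

Besides the shell and the picture viewer there is one more tool, called after "Call:" as name(argument=value, ...) on one line, values as JSON. step_arm: Moves the arm, as the interface text tells. Its arguments: {"type":"object","properties":{"rows":{"type":"string"}},"required":["rows"]}

```bash
mkdir -p pics; ls; python3 - <<'E'
from workcell import monitor, camera, get_calibration, order, bot
import cv2
print(monitor.sense()); 
for n in("top","side","wrist"):
    print(n,get_calibration(n)); cv2.imwrite(f"pics/{n}0.png",camera(n))
E
```

```text
pics
{'time': 0.0, 'qpos': array([ 1.15636870e+00,  4.91575727e-01,  1.55947243e+00, -3.50842156e-06,
        1.09168838e+00, -1.05593649e-01]), 'joint_velocities': array([-0.00081414, -0.00127607,  0.00038408, -0.00092785,  0.00305003,
       -0.00044968]), 'tau': array([ 1.13599137e-03, -6.18445873e+01, -2.61602765e+01,  8.91442005e-05,
        3.83188220e-03, -1.92776696e-05]), 'eef_pos': array([189.84840608, 595.22362889, 230.7097795 ]), 'tool_rot': array([-1.67366983,  1.56965244, -1.98250219]), 'contact_force': array([ 0.25826108, -0.4446243 ,  0.10583189]), 'ft_torque': array([0.03691363, 0.01666016, 0.0029397 ]), 'finger_gap': 1.0006337264889602}
top {'vertical_fov': 50.26857890176131, 'cx': 318.50431537791127, 'cy': 198.78804761957204, 'k1': -0.06645788765429489, 'eye': array([ 285.60807257,  -72.64086152, 1334.23192209]), 'orientation': array([-2.94896666, -0.01042059, -1.55279737])}
side {'vertical_fov': 52.708777188773524, 'cx': 318.6303427512173, 'cy': 190.0140096279558, 'k1': -0.03507148021481306, 'eye': array([307.70643139, 724.65263441, 942.04216595]), 'orientation': array([-2.35785139, -0.01304626, -2.84781399])}
wrist {'vertical_fov': 69.48860854437561, 'cx': 319.75035256155513, 'cy': 202.21830515215225, 'k1': -0.002718193515629258, 'eye': array([121.35154754, 617.00458556, 372.36253977]), 'orientation': array([2.85399540e+00, 1.20600232e-03, 1.26146195e+00])}
```

View pics/top0.png

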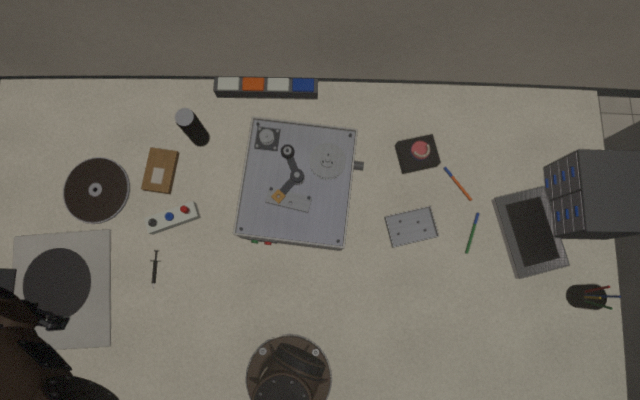

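View pics/side0.png

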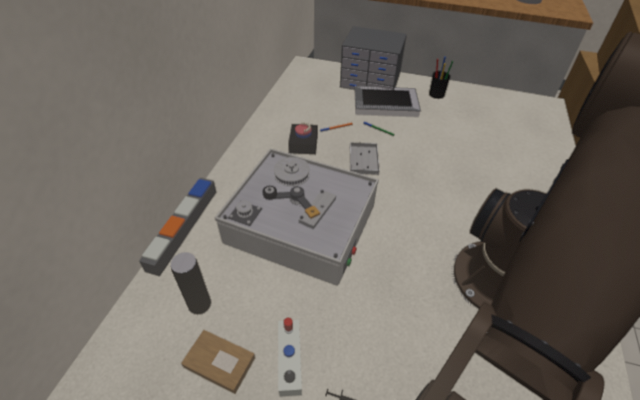

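View pics/wrist0.png

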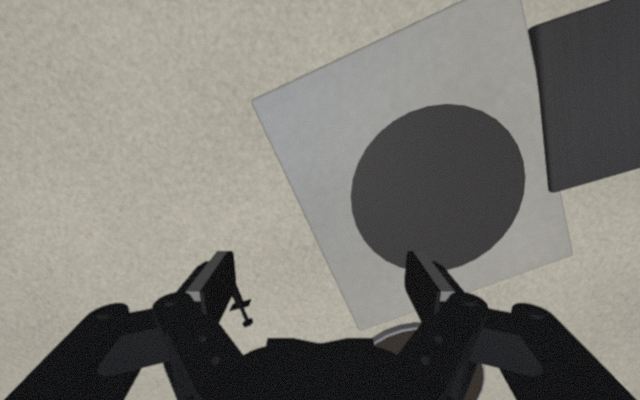

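The top view shows the red knob at about (184,210), first in the stand and nearest the grinder. The brass end is at (278,197) and the pivot at about (298,175). In the side view the knob is at (288,323), the brass at (312,211) and the pivot at (297,193).

```bash
cat > h.py <<'E'
from workcell import monitor, camera, get_calibration, order, bot
import cv2, numpy as np
from scipy.spatial.transform import Rotation as Ro
def ray(c,u,v):
    f=200/np.tan(np.radians(c["vertical_fov"]/2))
    K=np.array([[f,0,c["cx"]],[0,f,c["cy"]],[0,0,1]])
    p=cv2.undistortPoints(np.array([[[u,v]]],float),K,np.array([c["k1"],0,0,0.]))[0,0]
    d=Ro.from_euler("xyz",c["orientation"]).as_matrix()@np.array([p[0],p[1],1])
    return np.array(c["eye"]),d/np.linalg.norm(d)
def onz(c,u,v,z):
    e,d=ray(c,u,v); return e+d*(z-e[2])/d[2]
def tri(rs):
    A=sum(np.eye(3)-np.outer(d,d) for e,d in rs); b=sum((np.eye(3)-np.outer(d,d))@e for e,d in rs)
    x=np.linalg.solve(A,b); return x,[np.linalg.norm((np.eye(3)-np.outer(d,d))@(x-e)) for e,d in rs]
def proj(c,P):
    f=200/np.tan(np.radians(c["vertical_fov"]/2))
    R=Ro.from_euler("xyz",c["orientation"]).as_matrix()
    q=R.T@(np.array(P)-c["eye"]); x,y=q[:2]/q[2]; s=1+c["k1"]*(x*x+y*y)
    return c["cx"]+f*x*s,c["cy"]+f*y*s
def blob(m,roi=None):
    n,l,st,ce=cv2.connectedComponentsWithStats(m.astype(np.uint8))
    return [(st[i,4],ce[i].round(2)) for i in range(1,n) if st[i,4]>=8 and (roi is None or (roi[0]<ce[i][0]<roi[2] and roi[1]<ce[i][1]<roi[3]))]
E
python3 - <<'E'
from h import *
T,S=get_calibration("top"),get_calibration("side")
it,is_=cv2.imread("pics/top0.png"),cv2.imread("pics/side0.png")
def red(i): h=cv2.cvtColor(i,cv2.COLOR_BGR2HSV); return ((h[...,0]<8)|(h[...,0]>172))&(h[...,1]>130)&(h[...,2]>50)
def brass(i): h=cv2.cvtColor(i,cv2.COLOR_BGR2HSV); return (h[...,0]>8)&(h[...,0]<26)&(h[...,1]>110)&(h[...,2]>60)
for i,r1,r2 in((it,(175,200,195,220),(260,180,300,210)),(is_,(275,310,300,340),(295,195,330,225))):
    print(blob(red(i),r1),blob(brass(i),r2))
cv2.imwrite("pics/tz.png",cv2.resize(it[105:265,135:375],None,fx=3.3,fy=3.3,interpolation=cv2.INTER_CUBIC))
cv2.imwrite("pics/sz.png",cv2.resize(is_[140:290,210:390],None,fx=4,fy=4,interpolation=cv2.INTER_CUBIC))
E
```

```text
[(np.int32(39), array([184.03, 209.03]))] [(np.int32(86), array([278.08, 195.8 ]))]
[(np.int32(48), array([287.92, 321.77]))] [(np.int32(94), array([311.94, 211.38]))]
```

View pics/tz.png

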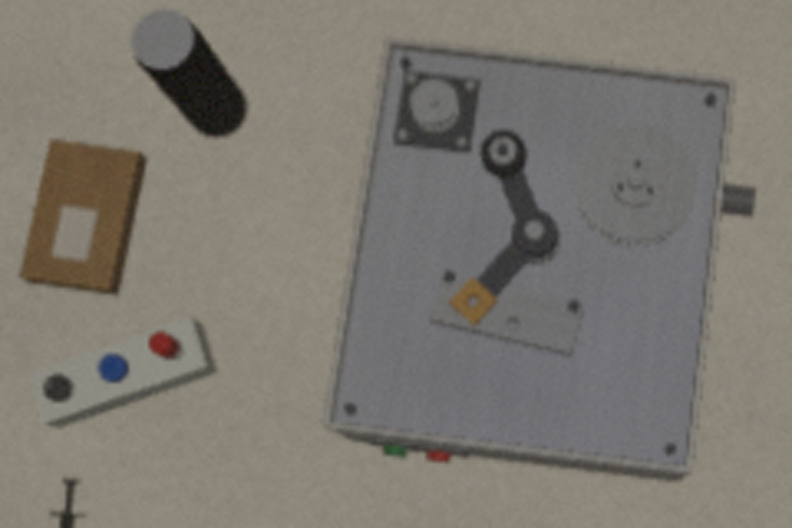

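View pics/sz.png

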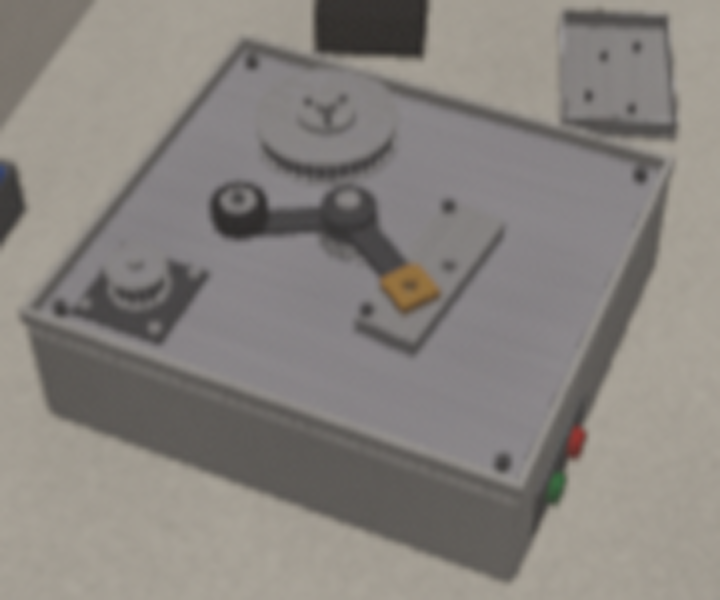

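The zoomed views also show the lock hole, at about (290.2,202.3) in top and (322.2,206.5) in side. Next I turn these pixels into positions.

```bash
python3 - <<'E'
from h import *
T,S=get_calibration("top"),get_calibration("side")
t=lambda x,y:(135+(x+.5)/3.3-.5,105+(y+.5)/3.3-.5)
s=lambda x,y:(210+(x+.5)/4-.5,140+(y+.5)/4-.5)
for n,a,b,z in(("knob",(184.03,209.03),(287.92,321.77),69),("eye",t(474,300),s(409,285),142),("brass",(278.08,195.8),(311.94,211.38),142),("hole",t(512,321),s(449,266),131),("piv",t(535,230),s(349,198),150)):
    print(n,tri([ray(T,*a),ray(S,*b)]),onz(T,*a,z)[:2],onz(S,*b,z)[:2])
C=[onz(T,*t(*p),129) for p in((390,43),(729,84),(688,470),(331,425))]
C2=[onz(S,*s(*p),129) for p in((25,315),(245,40),(672,160),(520,492))]
for c in (C,C2):
    c=np.array(c)[:,:2]; print(c.round(1),c.mean(0))
c=np.array(C)[:,:2]
xd=c[0]-c[3]+c[1]-c[2]; yd=c[0]-c[1]+c[3]-c[2]
print(np.arctan2(xd[1],xd[0]),np.arctan2(-yd[0],yd[1]),np.linalg.norm(xd)/2,np.linalg.norm(yd)/2)
# stand polishers
for p in((112,367),(57,387)): print(onz(T,*t(*p),70))
E
```

```text
knob (array([491.72068748, 322.76935186,  73.14000564]), [np.float64(0.5439124292677432), np.float64(0.5439124292677247)]) [492.94922174 324.13081037] [492.04010079 320.86725533]
eye (array([525.4421241 ,  34.36199976, 136.97764569]), [np.float64(0.9765122251164643), np.float64(0.9765122251163872)]) [525.42547257  33.99904185] [523.08300465  38.76888398]
brass (array([525.00544043,  35.04114468, 135.80513976]), [np.float64(0.937895524413037), np.float64(0.9378955244131173)]) [524.71722913  34.56683441] [522.37616028  40.43565547]
hole (array([508.20072969,   1.32071514, 127.62937807]), [np.float64(2.0658375256907466), np.float64(2.0658375256906463)]) [509.67070578   1.25975133] [505.25999694   4.53270671]
piv (array([585.34542922, -17.53697244, 151.81818185]), [np.float64(0.9575018489409137), np.float64(0.9575018489413221)]) [586.79147991 -17.35129564] [584.97540906 -19.10962417]
[[ 764.7  120.4]
 [ 731.9 -187.8]
 [ 383.4 -153. ]
 [ 415.9  154.3]] [573.98618913 -16.50112542]
[[ 761.3  129.8]
 [ 727.9 -180.8]
 [ 379.9 -147.4]
 [ 412.1  167.6]] [570.32368465  -7.68636161]
-0.0981946839283235 -0.10585213236577748 350.3080666095519 309.4909410442217
[470.9537893 369.2212637  70.       ]
[451.43789055 418.54298757  70.        ]
```

```bash
python3 - <<'E'
from h import *
s=monitor.sense(); R=Ro.from_euler("xyz",s["tool_rot"]).as_matrix()
print(R.round(3), np.degrees(np.arctan2(R[1,1],R[0,1])), bot.grip_depth)
w=get_calibration("wrist"); Rc=Ro.from_euler("xyz",w["orientation"]).as_matrix(); print(Rc.round(3)); print(R.T@(w["eye"]-s["eef_pos"]))
E
```

```text
[[-0.     0.304  0.953]
 [-0.001  0.953 -0.304]
 [-1.    -0.001 -0.   ]] 72.30473844535986 18.700000000000003
[[ 0.304  0.913  0.27 ]
 [ 0.953 -0.292 -0.087]
 [-0.001  0.284 -0.959]]
[-141.56924447   -0.24136973  -71.87403667]
```

Call:
step_arm(rows="-0.3 0.030 -0.027 -0.003 -4.9;-0.3 0.030 -0.027 -0.003 -4.9;-0.3 0.030 -0.027 -0.003 -4.9;-0.3 0.030 -0.027 -0.003 -4.9;-0.3 0.030 -0.027 -0.003 -4.9")

```text
time: 0.57
eef_pos: [340.9, 459.0, 216.1]
tool_rot: [-1.463, 1.571, -2.203]
contact_force: [0.2, 0.2, -0.5]
finger_gap: 0.649
```

Call:
step_arm(rows="-0.3 0.030 -0.027 -0.003 -4.9;-0.3 0.030 -0.027 -0.003 -4.9;-0.3 0.030 -0.027 -0.003 -4.9;-0.3 0.030 -0.027 -0.003 -4.9;-0.3 0.030 -0.027 -0.003 -4.9")

```text
time: 0.98
eef_pos: [491.1, 323.8, 201.1]
tool_rot: [-1.591, 1.571, -2.76]
contact_force: [0.3, 0.5, -0.2]
finger_gap: 0.647
```

Call:
step_arm(rows="-0.3 0 0 0 0;-0.3 0 0 0 0")

```text
time: 1.15
eef_pos: [491.0, 323.9, 200.7]
tool_rot: [-1.538, 1.57, -2.705]
contact_force: [-0.4, -0.4, 0.2]
finger_gap: 0.655
```

```bash
python3 - <<'E'
from h import *
s=monitor.sense(); w=get_calibration("wrist"); i=camera("wrist")
cv2.imwrite("pics/w1.png",i); print(s["time"],s["eef_pos"],s["contact_force"],s["finger_gap"])
R=Ro.from_euler("xyz",s["tool_rot"]).as_matrix(); print(R[:,0],np.degrees(np.arctan2(R[1,1],R[0,1])))
h=cv2.cvtColor(i,cv2.COLOR_BGR2HSV); m=((h[...,0]<8)|(h[...,0]>172))&(h[...,1]>120)&(h[...,2]>40)
for a,c in blob(m): print(a,c,onz(w,*c,69))
E
```

```text
1.15 [491.04479748 323.88148629 200.72015893] [-0.4003539  -0.37970078  0.23275504] 0.6548894634924448
[-8.56740806e-04 -3.99679747e-04 -9.99999553e-01] 23.120734827551107
426 [321.12 193.23] [492.17610986 324.40965376  69.        ]
```

View pics/w1.png

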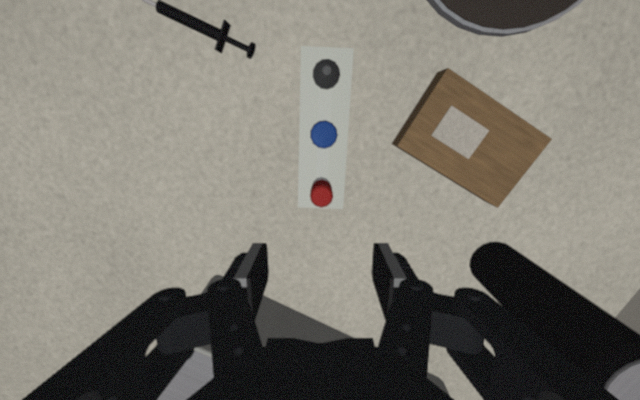

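The wrist view shows the red knob at (321,193), with blue at (323,134) and grey at (326,73). The knob works out at about (491.9, 324.0), almost exactly under the TCP, so I descend.

Call:
step_arm(rows="-0.3 0.0008 0 -0.029 0;-0.3 0 0 -0.029 0;-0.3 0 0 -0.029 0;-0.3 0 0 -0.029 0;-0.3 0 0 -0.020 0")

```text
time: 1.62
eef_pos: [488.8, 326.4, 63.2]
tool_rot: [-1.555, 1.569, -2.716]
contact_force: [0.6, 0.9, -0.1]
finger_gap: 0.648
```

Call:
step_arm(rows="-0.3 0 0 -0.010 0;-0.3 0 0 0 0")

```text
time: 1.78
eef_pos: [489.1, 326.1, 53.6]
tool_rot: [-1.512, 1.568, -2.674]
contact_force: [0.4, -0.3, 0.2]
finger_gap: 0.65
```

```bash
python3 - <<'E'
from h import *
s=monitor.sense(); w=get_calibration("wrist"); i=camera("wrist")
cv2.imwrite("pics/w2.png",i); print(s["time"],s["eef_pos"],s["contact_force"],s["finger_gap"])
h=cv2.cvtColor(i,cv2.COLOR_BGR2HSV); m=((h[...,0]<8)|(h[...,0]>172))&(h[...,1]>120)&(h[...,2]>40)
for a,c in blob(m): print(a,c,onz(w,*c,69),onz(w,*c,73))
print(proj(w,s["eef_pos"]+[0,0,18.7]))
E
```

```text
1.7833 [489.12588637 326.05673879  53.59824815] [ 0.35190353 -0.29637487  0.19966023] 0.6503555417473502
2344 [324.48 276.52] [492.87190567 323.48099801  69.        ] [491.86377909 325.65883597  73.        ]
(np.float64(319.56385930000835), np.float64(273.051251002945))
```

View pics/w2.png

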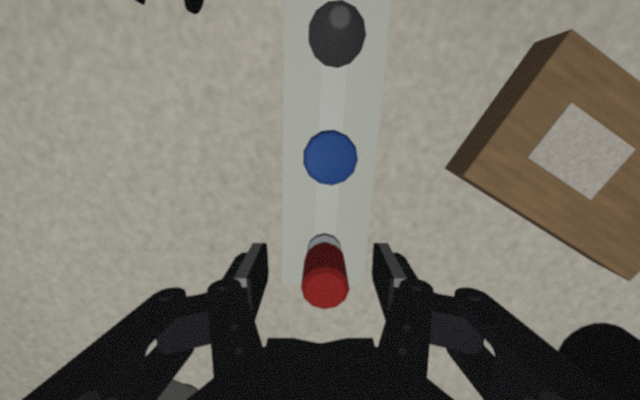

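The knob sits between the pads but about 3 mm off centre: its top face is at about (325,288) and the grip line at column 319.6. I centre before closing.

```bash
python3 - <<'E'
from h import *
w=get_calibration("wrist")
i=cv2.imread("pics/w2.png");h=cv2.cvtColor(i,cv2.COLOR_BGR2HSV); m=((h[...,0]<8)|(h[...,0]>172))&(h[...,1]>120)&(h[...,2]>40)
m2=m&(h[...,2]>105)
for k in(m,m2):
  n,l,st,ce=cv2.connectedComponentsWithStats(k.astype(np.uint8)); j=1+st[1:,4].argmax(); print(st[j],ce[j])
print(np.percentile(h[...,2][m],[5,25,50,75,95]))
for p in((325,287),(325,288),(325,289)): print(onz(w,*p,84))
s=monitor.sense()
print(s["eef_pos"],s["qpos"], np.degrees(s["tool_rot"]))
E
```

```text
[ 302  243   47   65 2344] [324.48165529 276.51791809]
[ 302  272   46   36 1238] [323.89983845 289.49596123]
[ 61.  65. 110. 127. 130.]
[492.55667251 326.2035875   84.        ]
[492.7618617  325.73561779  84.        ]
[492.96751755 325.26658417  84.        ]
[489.92702054 326.20929398  55.10489221] [4.75208890e-01 6.65450351e-01 1.80200002e+00 6.83988868e-05
 6.75293464e-01 6.65790781e-02] [ -88.30938614   89.93399686 -154.8996828 ]
```

Call:
step_arm(rows="-0.3 0.0025 0.0005 0 0;0 0 0 0 0;0.3 0 0 0 0;0.6 0 0 0 0;1 0 0 0 0")

```text
time: 2.25
eef_pos: [493.3, 326.0, 56.5]
tool_rot: [1.684, 1.57, 0.52]
contact_force: [-3.0, -0.3, 8.6]
finger_gap: 0.236
```

Call:
step_arm(rows="1 0 0 0 0;1 0 0 0 0;1 0 0 0 0")

```text
time: 2.5
eef_pos: [493.3, 326.0, 56.5]
tool_rot: [1.703, 1.57, 0.539]
contact_force: [-2.5, -0.5, 7.9]
finger_gap: 0.241
```

Call:
step_arm(rows="1 0 0 0.015 0;1 0 0 0.030 0;1 0 0 0.035 0;1 0 0 0.035 0;1 0 0 0.035 0")

```text
time: 2.92
eef_pos: [492.9, 325.7, 207.4]
tool_rot: [1.656, 1.571, 0.491]
contact_force: [-0.5, 0.1, -0.1]
finger_gap: 0.234
```

Call:
step_arm(rows="1 0 0 0 0;1 0 0 0 0")

```text
time: 3.08
eef_pos: [493.7, 326.2, 207.5]
tool_rot: [1.642, 1.566, 0.478]
contact_force: [0.2, 0.3, -1.4]
finger_gap: 0.237
```

```bash
python3 - <<'E'
from h import *
for k in range(1):
  s=monitor.sense(); print(s["time"],s["eef_pos"],s["contact_force"],s["finger_gap"])
i=camera("side"); cv2.imwrite("pics/s3.png",cv2.resize(i[150:400,180:420],None,fx=2.4,fy=2.4)); j=camera("wrist"); cv2.imwrite("pics/w3.png",j)
s=monitor.sense(); print(s["eef_pos"],np.degrees(s["tool_rot"]))
E
```

```text
3.0833 [493.66550946 326.15073703 207.51192504] [ 0.15591868  0.31979896 -1.41226033] 0.2373929450642566
[492.77184874 325.66515877 204.70501172] [ -86.87965258   89.95255147 -153.57762421]
```

View pics/s3.png

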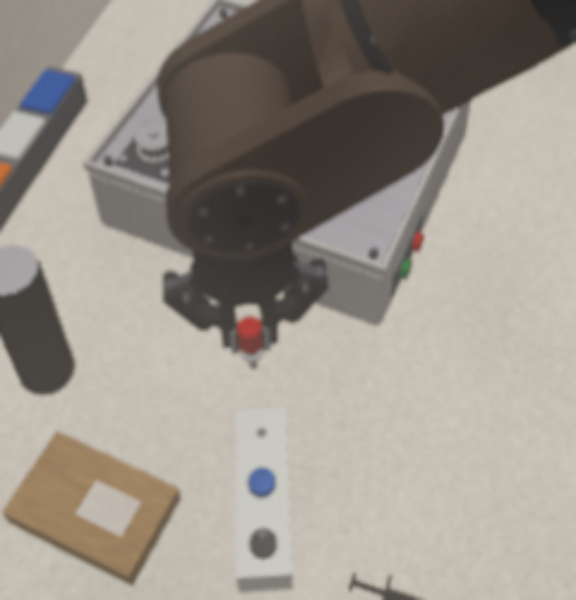

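View pics/w3.png

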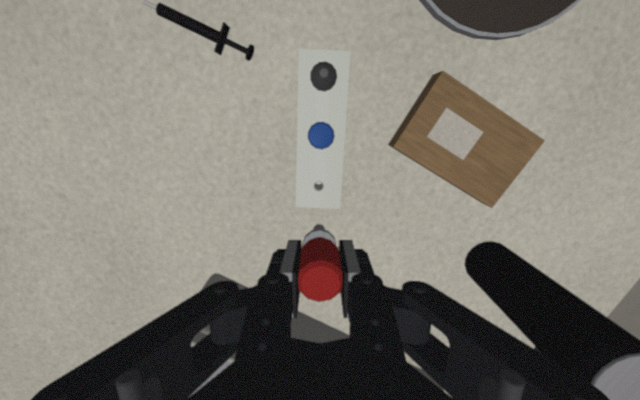

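The pin is held upright; in the wrist view its knob is at (321,282) and its tip at (319,227). Now I carry it over the eye.

Call:
step_arm(rows="1 0.004 -0.0364 0.005 5;1 0.004 -0.0364 0.005 5;1 0.004 -0.0364 0.005 5;1 0.004 -0.0364 0.005 5;1 0.004 -0.0364 0.005 5")

```text
time: 3.6
eef_pos: [512.5, 142.3, 228.9]
tool_rot: [-2.267, 1.568, -2.99]
contact_force: [1.0, -0.1, -1.1]
finger_gap: 0.234
```

Call:
step_arm(rows="1 0.004 -0.0364 0 5;1 0.004 -0.0364 0 5;1 0.004 -0.0364 0 5;1 0 0 0 0;1 0 0 0 0")

```text
time: 4.02
eef_pos: [524.9, 33.1, 228.8]
tool_rot: [-2.777, 1.568, 3.036]
contact_force: [0.8, 0.6, -0.4]
finger_gap: 0.236
```

```bash
python3 - <<'E'
from h import *
s=monitor.sense(); w=get_calibration("wrist"); j=camera("wrist"); cv2.imwrite("pics/w4.png",j)
print(s["time"],s["eef_pos"],np.degrees(s["tool_rot"]),s["finger_gap"])
cv2.imwrite("pics/w4z.png",cv2.resize(j[80:300,220:420],None,fx=2.7,fy=2.7,interpolation=cv2.INTER_CUBIC))
R=Ro.from_euler("xyz",s["tool_rot"]).as_matrix(); print(np.degrees(np.arctan2(R[1,1],R[0,1])))
E
```

```text
4.0167 [524.89239018  33.11074899 228.84687197] [-159.13770355   89.84471842  173.96516502] 0.23617729640076485
63.10293858894299
```

View pics/w4.png

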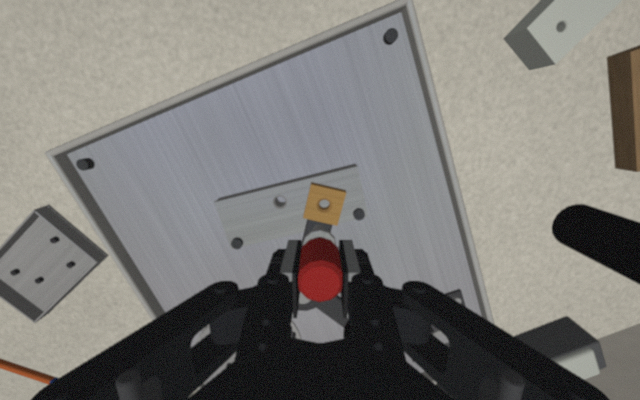

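View pics/w4z.png

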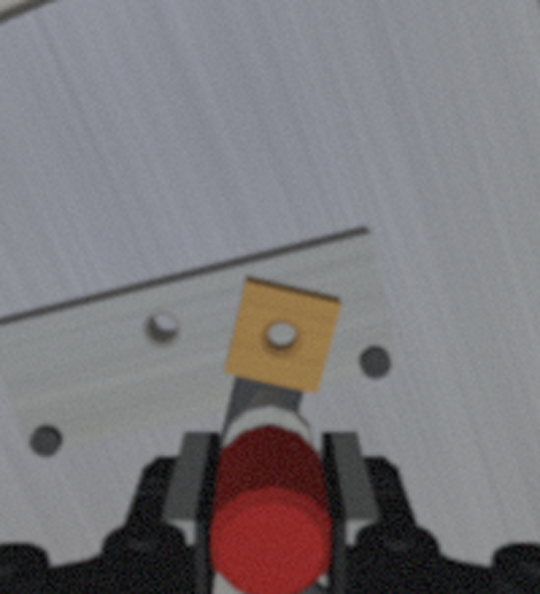

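```bash
python3 - <<'E'
from h import *
w=get_calibration("wrist"); s=monitor.sense(); P=np.array([524.9,33.1,228.8])
print(s["eef_pos"],w["eye"],w["orientation"])
R=Ro.from_euler("xyz",s["tool_rot"]).as_matrix(); print((R.T@(w["eye"]-s["eef_pos"])).round(2))
e=onz(w,324.1,204.4,142); h=onz(w,280,201.1,131); print("eye",e,"hole",h)
z=P[2]
print("knobtop",onz(w,320.4,280.4,z+28.5)); 
print("proj tip",proj(w,[P[0],P[1],z-40]))
j=cv2.imread("pics/w3.png"); cv2.imwrite("pics/w3z.png",cv2.resize(j[200:320,260:380],None,fx=5,fy=5,interpolation=cv2.INTER_CUBIC))
d=np.linalg.norm
for pv in([585,-17.5],[584,-17.5],[585.3,-17.5]): print(d(e[:2]-pv),d(h[:2]-pv), np.arctan2(*(h[:2]-pv)[::-1])-np.arctan2(*(e[:2]-pv)[::-1]))
print(d(e[:2]-h[:2]), 2*np.arcsin(d(e[:2]-h[:2])/160))
E
```

```text
[524.81038277  34.29962573 229.03441225] [460.98504328  66.52841633 370.7766073 ] [2.85622040e+00 9.66224972e-04 1.10153117e+00]
[-141.57   -0.19  -71.84]
eye [524.05753278  38.34131449 142.        ] hole [507.16748358   4.26757407 131.        ]
knobtop [523.14407234  35.21286064 257.3       ]
proj tip (np.float64(318.6635213904411), np.float64(228.81221294119047))
82.65734519633307 80.81910599544608 0.469041088342101
81.92284040767832 79.85651420550302 0.47391490465474373
82.87878012639248 81.1080600418847 0.4675918891614903
38.03016629172599 0.47997099448551506
```

View pics/w3z.png

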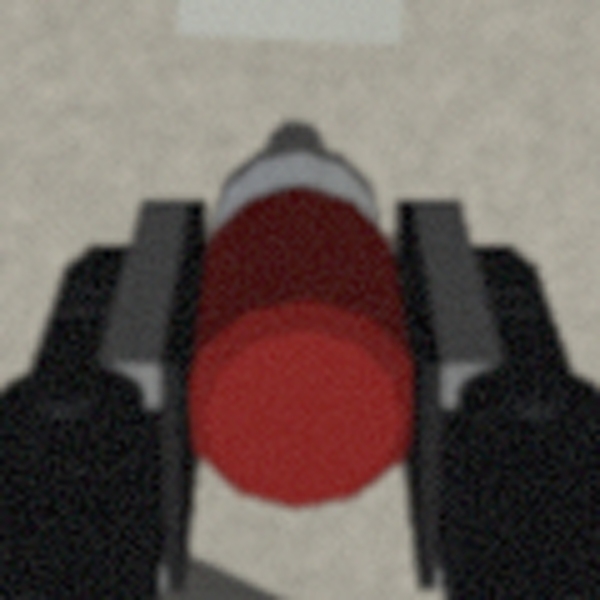

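The wrist view shows the brass eye at (324,204) and the plate's lock hole at (280,201). That puts the lock at an arm angle of about 0.47. The pin tip lies on the TCP axis. I shift +4 mm in y, lower, and look again close up.

Call:
step_arm(rows="1 -0.0005 0.004 -0.012 0;1 0 0 -0.012 0;1 0 0 -0.010 0;1 0 0 0 0;1 0 0 0 0")

```text
time: 4.48
eef_pos: [524.5, 39.5, 195.8]
tool_rot: [-2.798, 1.569, 3.02]
contact_force: [-0.0, -0.4, -0.6]
finger_gap: 0.232
```

```bash
cat > lk.py <<'E'
from h import *
import sys
s=monitor.sense(); w=get_calibration("wrist"); j=camera("wrist"); n=sys.argv[1]
cv2.imwrite(f"pics/{n}.png",cv2.resize(j[150:300,240:400],None,fx=4,fy=4,interpolation=cv2.INTER_CUBIC))
cv2.imwrite(f"pics/{n}raw.png",j)
P=s["eef_pos"];print(s["time"],P,s["contact_force"],s["finger_gap"])
for dz in(-40,): print("tip",proj(w,P+[0,0,dz]))
print("axis at 142",proj(w,[P[0],P[1],142]))
h=cv2.cvtColor(j,cv2.COLOR_BGR2HSV); m=(h[...,0]>8)&(h[...,0]<26)&(h[...,1]>110)&(h[...,2]>60)
m[:, :200]=0; m[:,450:]=0; m[:120]=0
cs,_=cv2.findContours(m.astype(np.uint8),cv2.RETR_EXTERNAL,cv2.CHAIN_APPROX_NONE); c=max(cs,key=cv2.contourArea)
r=cv2.minAreaRect(c); print("brass",r, onz(w,*r[0],142))
E
python3 lk.py w5
```

```text
4.4833 [524.46190541  39.52088323 195.76403138] [-0.03232461 -0.38710328 -0.59055304] 0.23183322705578785
tip (np.float64(320.18171712341973), np.float64(228.06470405828983))
axis at 142 (np.float64(320.1689097434592), np.float64(221.02668253173755))
brass ((317.1222839355469, 221.38626098632812), (40.16299819946289, 40.71889114379883), 13.392496109008789) [523.72272211  37.43565713 142.        ]
```

View pics/w5.png

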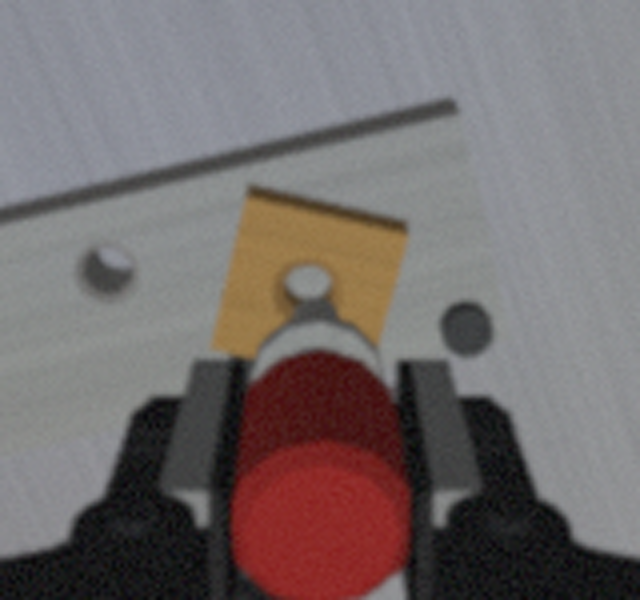

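The eye is at (317.1,221.4) and the pin axis reaches that level at about (318.6,221), so I correct by about 1 mm and go lower.

Call:
step_arm(rows="1 -0.0005 -0.001 -0.005 0;1 0 0 -0.005 0;1 0 0 0 0")

```text
time: 4.78
eef_pos: [523.9, 37.7, 185.6]
tool_rot: [-2.809, 1.57, 3.008]
contact_force: [0.3, 0.4, -0.3]
finger_gap: 0.231
```

```bash
python3 lk.py w6
```

```text
4.7833 [523.87987462  37.7307127  185.62603886] [ 0.31273985  0.43381052 -0.28630822] 0.23141851470930944
tip (np.float64(320.1321777320325), np.float64(227.995407795744))
axis at 142 (np.float64(320.1279826544773), np.float64(226.047777021367))
brass ((319.7032775878906, 225.63607788085938), (42.42953109741211, 42.37227249145508), 13.240520477294922) [523.47909446  37.60611607 142.        ]
```

View pics/w6.png

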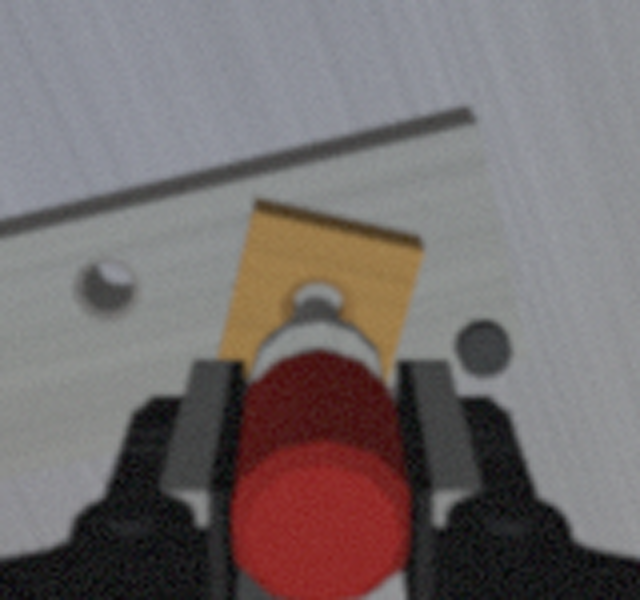

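Call:
step_arm(rows="1 0 0 -0.002 0;1 0 0 -0.002 0;1 0 0 -0.002 0;1 0 0 -0.001 0;1 0 0 0 0")

```text
time: 5.25
eef_pos: [524.2, 37.8, 179.1]
tool_rot: [-3.047, 1.571, 2.77]
contact_force: [-0.6, 0.0, -0.7]
finger_gap: 0.236
```

Call:
step_arm(rows="1 0 0 -0.0015 0;1 0 0 -0.0015 0;1 0 0 0 0")

```text
time: 5.5
eef_pos: [524.2, 37.8, 176.1]
tool_rot: [3.035, 1.571, 2.569]
contact_force: [-0.6, 0.1, -0.6]
finger_gap: 0.24
```

```bash
python3 lk.py w7
```

```text
5.5 [524.16104145  37.75774805 176.08064586] [-0.60452962  0.09772335 -0.56960368] 0.2398159318372867
tip (np.float64(320.1435225356148), np.float64(227.98519105344315))
axis at 142 (np.float64(320.1532348349433), np.float64(231.32303921928568))
brass ((320.13763427734375, 227.57022094726562), (44.597137451171875, 38.67583465576172), 12.994616508483887) [521.80602828  38.93088086 142.        ]
```

View pics/w7.png

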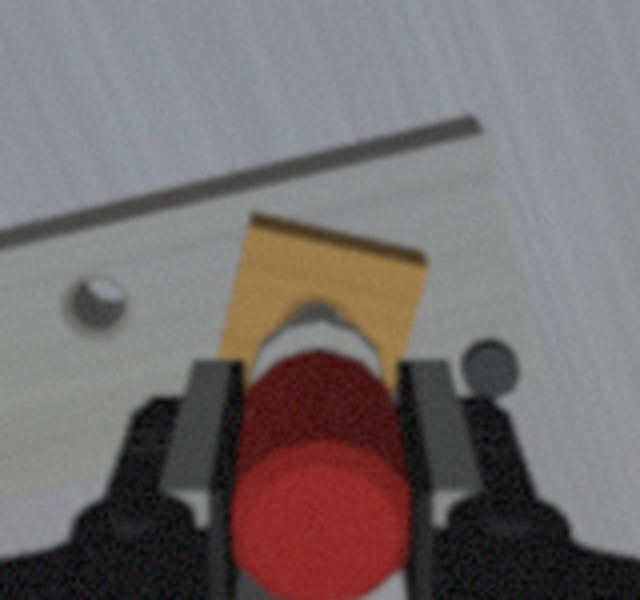

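The tip has entered the eye with no force. I lower gently until it feels the plate.

Call:
step_arm(rows="1 0 0 -0.0015 0;1 0 0 -0.0010 0;1 0 0 0 0")

```text
time: 5.8
eef_pos: [524.2, 37.8, 173.6]
tool_rot: [3.038, 1.571, 2.572]
contact_force: [-0.8, -0.8, -0.8]
finger_gap: 0.235
```

Call:
step_arm(rows="1 0 0 -0.001 0;1 0 0 -0.0005 0;1 0 0 0 0")

```text
time: 6.05
eef_pos: [524.2, 37.8, 172.2]
tool_rot: [2.707, 1.571, 2.241]
contact_force: [0.6, -0.4, -0.0]
finger_gap: 0.233
```

Call:
step_arm(rows="1 0 0 -0.0008 0;1 0 0 -0.0004 0;1 0 0 0 0")

```text
time: 6.3
eef_pos: [524.3, 37.7, 171.3]
tool_rot: [0.462, 1.57, -0.004]
contact_force: [0.4, -0.0, 1.8]
finger_gap: 0.236
```

Call:
step_arm(rows="1 0 0 -0.0005 0;1 0 0 -0.0003 0;1 0 0 0 0")

```text
time: 6.55
eef_pos: [524.6, 37.7, 171.1]
tool_rot: [0.409, 1.569, -0.056]
contact_force: [-2.0, -0.1, 8.2]
finger_gap: 0.237
```

The tip touches the plate at TCP z = 171.1, 8 N, as predicted. I plan the arc.

```bash
python3 - <<'E'
import numpy as np
e=np.array([524.4,37.7]);th=2.44
for th in(2.43,2.44,2.45):
  pv=e-80*np.array([np.cos(th),np.sin(th)])
  h=np.array([507.4,3.6])-pv; print(th,pv,np.hypot(*h),np.arctan2(h[1],h[0])-th)
th=2.44;pv=e-80*np.array([np.cos(th),np.sin(th)])
a=np.r_[0,np.arange(.04,.6,.04)]
p=np.c_[np.cos(th+a),np.sin(th+a)]*80+pv
for i in range(1,len(a)): print(a[i].round(3),(p[i]-p[i-1]).round(2),p[i].round(1))
E
```

```text
2.43 [584.98582154 -14.54326013] 79.67896580473723 0.4818730384494727
2.44 [585.50521617 -13.93479987] 80.04932228781962 0.48075198953565446
2.45 [586.01850032 -13.32117617] 80.41887089584648 0.4795952516122606
0.04 [-2.02 -2.48] [522.4  35.2]
0.08 [-1.91 -2.56] [520.5  32.7]
0.12 [-1.81 -2.64] [518.7  30. ]
0.16 [-1.7  -2.71] [517.   27.3]
0.2 [-1.59 -2.77] [515.4  24.5]
0.24 [-1.48 -2.84] [513.9  21.7]
0.28 [-1.37 -2.89] [512.5  18.8]
0.32 [-1.25 -2.95] [511.3  15.9]
0.36 [-1.13 -2.99] [510.1  12.9]
0.4 [-1.01 -3.04] [509.1   9.8]
0.44 [-0.89 -3.07] [508.2   6.8]
0.48 [-0.77 -3.11] [507.5   3.6]
0.52 [-0.64 -3.13] [5.068e+02 5.000e-01]
0.56 [-0.51 -3.16] [506.3  -2.6]
```

Call:
step_arm(rows="1 0 0 0.0006 0;1 -0.0010 -0.0012 0 0;1 -0.0010 -0.0013 0 0;1 -0.0019 -0.0026 0 0;1 0 0 0 0")

```text
time: 6.97
eef_pos: [520.8, 32.7, 171.3]
tool_rot: [0.714, 1.569, 0.248]
contact_force: [2.1, 2.5, 4.2]
finger_gap: 0.237
```

The spring force (2.1, 2.5) runs along the tangent, as expected, so I continue along the arc.

Call:
step_arm(rows="1 -0.0018 -0.0026 0.0002 0;1 -0.0017 -0.0027 0 0;1 -0.0016 -0.0028 0 0;1 -0.0015 -0.0028 0 0;1 0 0 0 0")

```text
time: 7.38
eef_pos: [514.0, 21.8, 171.3]
tool_rot: [0.875, 1.569, 0.409]
contact_force: [1.8, 3.4, 2.2]
finger_gap: 0.235
```

Call:
step_arm(rows="1 -0.0014 -0.0029 0 0;1 -0.0012 -0.0030 0 0;1 -0.0011 -0.0030 0 0;1 0 0 0 0")

```text
time: 7.72
eef_pos: [510.3, 13.0, 171.3]
tool_rot: [1.073, 1.57, 0.607]
contact_force: [1.5, 5.0, 2.9]
finger_gap: 0.235
```

```bash
python3 lk.py w8
```

```text
7.7167 [510.30131287  12.97774746 171.28670162] [1.49832482 5.04693704 2.91106893] 0.23540762836803805
tip (np.float64(320.105252461685), np.float64(227.90257672574796))
axis at 142 (np.float64(320.13952326753514), np.float64(234.10345525423548))
brass ((319.1613464355469, 229.76708984375), (41.347900390625, 45.81363296508789), 85.42607879638672) [507.36484786  13.7597912  142.        ]
```

View pics/w8.png

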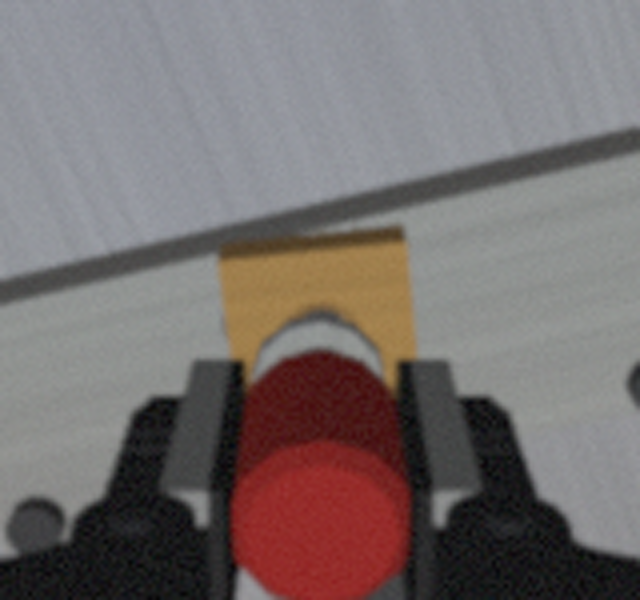

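The brass has swung with the pin, which is still seated in the eye. Forces are small (5 N from the spring, 3 N down). Now fine steps with light pressure.

Call:
step_arm(rows="1 -0.0010 -0.0030 -0.0002 0;1 -0.0005 -0.0015 0 0;1 0 0 0 0")

```text
time: 8.02
eef_pos: [509.0, 8.7, 171.2]
tool_rot: [1.053, 1.569, 0.587]
contact_force: [2.3, 4.9, 4.8]
finger_gap: 0.239
```

Call:
step_arm(rows="1 -0.0004 -0.0015 0 0;1 0 0 0 0")

```text
time: 8.18
eef_pos: [508.5, 7.2, 171.2]
tool_rot: [1.106, 1.569, 0.64]
contact_force: [2.3, 6.4, 5.1]
finger_gap: 0.233
```

Call:
step_arm(rows="1 -0.0003 -0.0012 -0.0001 0;1 0 0 0 0")

```text
time: 8.35
eef_pos: [508.1, 6.1, 171.0]
tool_rot: [1.253, 1.569, 0.787]
contact_force: [2.8, 5.5, 3.8]
finger_gap: 0.235
```

Call:
step_arm(rows="1 -0.0002 -0.0008 -0.0001 0;1 0 0 0 0")

```text
time: 8.52
eef_pos: [507.8, 5.3, 170.8]
tool_rot: [1.431, 1.57, 0.965]
contact_force: [2.1, 5.4, 2.5]
finger_gap: 0.233
```

Call:
step_arm(rows="1 -0.0002 -0.0008 -0.0002 0;1 0 0 0 0")

```text
time: 8.68
eef_pos: [507.6, 4.6, 170.5]
tool_rot: [1.518, 1.57, 1.052]
contact_force: [3.2, 5.6, 0.9]
finger_gap: 0.236
```

Call:
step_arm(rows="1 -0.0002 -0.0006 -0.0003 0;1 0 0 0 0")

```text
time: 8.85
eef_pos: [507.5, 4.0, 170.2]
tool_rot: [1.47, 1.57, 1.004]
contact_force: [2.6, 6.3, 1.6]
finger_gap: 0.236
```

z drops with hardly any force, so the tip is entering the countersink. I feel downward.

Call:
step_arm(rows="1 -0.0001 -0.0003 -0.0007 0;1 0 0 0 0")

```text
time: 9.02
eef_pos: [507.3, 3.7, 169.4]
tool_rot: [1.585, 1.57, 1.119]
contact_force: [2.8, 5.9, 0.8]
finger_gap: 0.236
```

Call:
step_arm(rows="1 0 0 -0.0008 0;1 0 0 0 0")

```text
time: 9.18
eef_pos: [507.4, 3.7, 168.6]
tool_rot: [1.561, 1.57, 1.094]
contact_force: [3.5, 6.8, 0.4]
finger_gap: 0.234
```

Call:
step_arm(rows="1 0 0 -0.001 0;1 0 0 -0.001 0;1 0 0 0 0")

```text
time: 9.43
eef_pos: [507.3, 3.7, 166.5]
tool_rot: [1.617, 1.57, 1.151]
contact_force: [3.2, 5.8, 0.2]
finger_gap: 0.232
```

Call:
step_arm(rows="1 0 0 -0.001 0;1 0 0 -0.001 0;1 0 0 0 0")

```text
time: 9.68
eef_pos: [507.3, 3.7, 164.5]
tool_rot: [1.691, 1.57, 1.224]
contact_force: [2.7, 5.9, -0.4]
finger_gap: 0.235
```

Call:
step_arm(rows="1 0 0 -0.001 0;1 0 0 -0.001 0;1 0 0 0 0")

```text
time: 9.93
eef_pos: [507.3, 3.7, 162.5]
tool_rot: [1.665, 1.57, 1.199]
contact_force: [3.8, 6.1, -0.1]
finger_gap: 0.237
```

Call:
step_arm(rows="1 0 0 -0.001 0;1 0 0 -0.001 0;1 0 0 -0.001 0;1 0 0 0 0")

```text
time: 10.27
eef_pos: [507.3, 3.7, 159.5]
tool_rot: [1.728, 1.57, 1.262]
contact_force: [3.2, 5.8, -0.3]
finger_gap: 0.234
```

Call:
step_arm(rows="1 0 0 -0.0005 0;1 0 0 -0.0005 0;1 0 0 0 0")

```text
time: 10.52
eef_pos: [507.3, 3.7, 158.6]
tool_rot: [1.605, 1.57, 1.139]
contact_force: [3.1, 7.5, 1.4]
finger_gap: 0.237
```

Call:
step_arm(rows="1 0 0 -0.0004 0;1 0 0 -0.0003 0;1 0 0 0 0")

```text
time: 10.77
eef_pos: [507.4, 3.7, 158.4]
tool_rot: [1.167, 1.57, 0.701]
contact_force: [1.4, 5.9, 7.5]
finger_gap: 0.234
```

The flange is on the brass: contact at 158.4 against a predicted 158.1. Before letting go I ease toward the spring so the hole wall takes the load.

Call:
step_arm(rows="1 0.0001 0.0004 0 0;1 0 0 0 0")

```text
time: 10.93
eef_pos: [507.5, 3.9, 158.4]
tool_rot: [0.943, 1.57, 0.477]
contact_force: [1.6, 5.2, 7.3]
finger_gap: 0.236
```

Call:
step_arm(rows="1 0.0001 0.0004 0 0;1 0 0 0 0")

```text
time: 11.1
eef_pos: [507.5, 4.1, 158.4]
tool_rot: [0.53, 1.57, 0.065]
contact_force: [-0.2, 2.1, 7.2]
finger_gap: 0.233
```

Call:
step_arm(rows="1 0 0.0002 -0.0002 0;1 0 0 0 0")

```text
time: 11.27
eef_pos: [507.5, 4.1, 158.4]
tool_rot: [0.268, 1.57, -0.198]
contact_force: [-1.3, 1.6, 9.6]
finger_gap: 0.233
```

Call:
step_arm(rows="0.3 0 0 0 0;0.1 0 0 0 0;0 0 0 0 0;0 0 0 0 0")

```text
time: 11.6
eef_pos: [507.1, 4.1, 157.5]
tool_rot: [-2.712, 1.57, 3.105]
contact_force: [-0.4, 0.4, 0.4]
finger_gap: 0.501
```

```bash
python3 lk.py w9
```

```text
11.6 [507.07662163   4.08427236 157.50948699] [-0.36899511  0.4271306   0.3705197 ] 0.5007545063727595
tip (np.float64(320.17396600243046), np.float64(228.00295024375478))
axis at 142 (np.float64(320.20854385327846), np.float64(243.22990955072302))
brass ((320.2940673828125, 241.8235321044922), (51.195579528808594, 49.24320602416992), 77.47119140625) [506.28944065   4.53683407 142.        ]
```

View pics/w9.png

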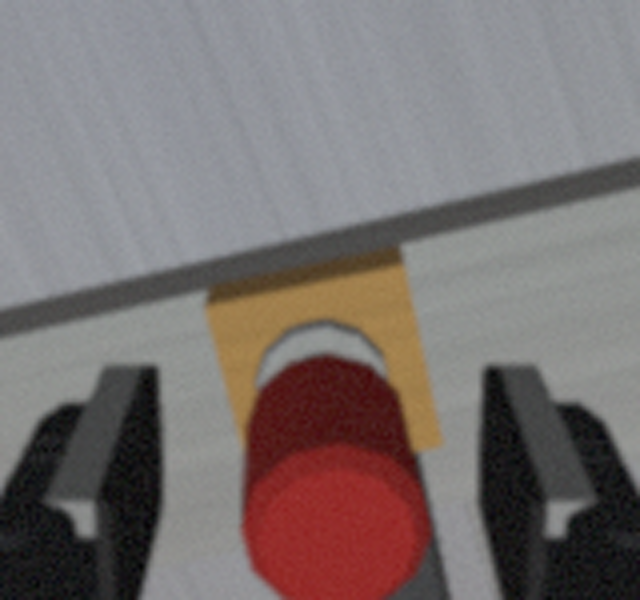

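Released: the arm stays back and the pin remains in. The knob seems to lean slightly, so I back off straight up and check.

Call:
step_arm(rows="-0.2 0 0 0.010 0;-0.2 0 0 0.020 0;-0.2 0 0 0.020 0;-0.2 0 0 0.010 0;-0.2 0 0 0 0")

```text
time: 12.07
eef_pos: [508.1, 4.1, 220.1]
tool_rot: [0.352, 1.567, -0.114]
contact_force: [-0.7, -0.1, 0.3]
finger_gap: 0.602
```

```bash
python3 - <<'E'
from h import *
s=monitor.sense(); print(s["time"],s["eef_pos"])
w=get_calibration("wrist"); print(proj(w,[507.4,4.1,186]),proj(w,[507.4,4.1,146]))
j=camera("wrist"); cv2.imwrite("pics/wA.png",cv2.resize(j[170:320,240:400],None,fx=4,fy=4,interpolation=cv2.INTER_CUBIC))
j=camera("side"); cv2.imwrite("pics/sA.png",cv2.resize(j[140:260,250:400],None,fx=5,fy=5,interpolation=cv2.INTER_CUBIC))
E
```

```text
12.0667 [508.09607225   4.08216205 220.1440694 ]
(np.float64(319.6372932448882), np.float64(230.20170895811503)) (np.float64(319.5968223924052), np.float64(210.87393309121194))
```

View pics/wA.png

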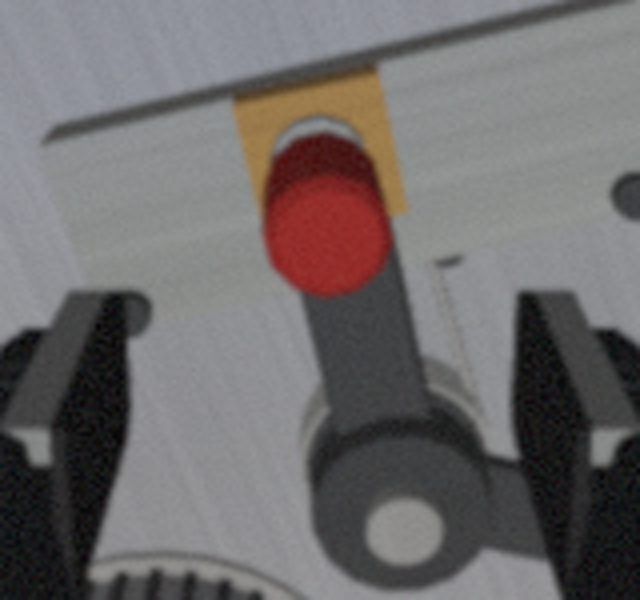

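View pics/sA.png

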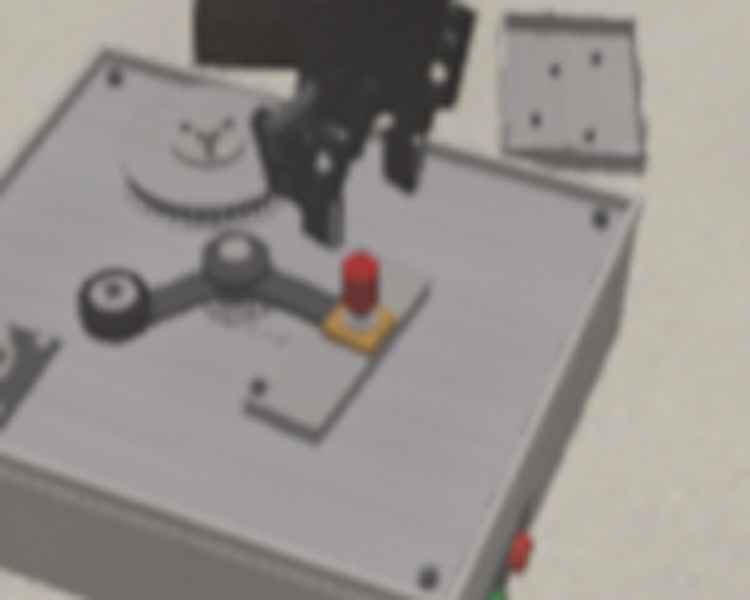

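In the wrist view the knob top is at (322,228) and the flange at about (320,203), a lean of about 2° from play in the hole. To confirm the pin is fully home, I close the fingers above the knob and press lightly on its top, which should be at z = 186.

Call:
step_arm(rows="1 -0.0003 0 0 0;1 0 0 0 0;1 0 0 0 0;1 0 0 0 0;1 0 0 0 0")

```text
time: 12.58
eef_pos: [507.0, 4.2, 217.5]
tool_rot: [-2.904, 1.57, 2.913]
contact_force: [-0.0, 0.4, 1.0]
finger_gap: -0.002
```

Call:
step_arm(rows="1 0 0 -0.010 0;1 0 0 -0.010 0;1 0 0 -0.006 0;1 0 0 -0.004 0;1 0 0 0 0")

```text
time: 13.0
eef_pos: [506.9, 4.1, 186.9]
tool_rot: [-2.773, 1.57, 3.044]
contact_force: [-0.2, 0.4, -0.1]
finger_gap: -0.0
```

Call:
step_arm(rows="1 0 0 -0.001 0;1 0 0 -0.001 0;1 0 0 0 0")

```text
time: 13.25
eef_pos: [507.4, 4.1, 186.3]
tool_rot: [0.304, 1.569, -0.162]
contact_force: [-0.9, -0.6, 5.3]
finger_gap: -0.001
```

Contact is at 186.3–186.5 against the 186 expected. One slightly firmer press, then I retreat.

Call:
step_arm(rows="1 0 0 -0.0005 0;1 0 0 0 0")

```text
time: 13.42
eef_pos: [507.6, 4.0, 186.3]
tool_rot: [0.265, 1.569, -0.2]
contact_force: [-1.6, -0.9, 9.9]
finger_gap: 0.003
```

Call:
step_arm(rows="1 0 0 0.003 0;1 0 0 0.020 0;1 0 0 0.030 0;1 -0.010 0 0.035 0;1 -0.030 0 0.020 0")

```text
time: 13.83
eef_pos: [469.3, 3.9, 296.0]
tool_rot: [0.384, 1.567, -0.082]
contact_force: [-0.9, -0.4, 0.3]
finger_gap: -0.003
```

Call:
step_arm(rows="1 -0.020 0.040 0 0;1 0 0.040 0 0;1 0 0.040 0 0;1 0 0 0 0;1 0 0 0 0")

```text
time: 14.25
eef_pos: [448.0, 123.0, 293.4]
tool_rot: [0.851, 1.571, 0.388]
contact_force: [0.3, -0.2, -0.9]
finger_gap: -0.0
```

```bash
python3 - <<'E'
from h import *
s=monitor.sense(); print(s["time"],s["eef_pos"],s["contact_force"])
c=get_calibration("side"); print(proj(c,[507.4,4.1,186]),proj(c,[507.4,4.1,142]))
j=camera("side"); cv2.imwrite("pics/sB.png",cv2.resize(j[140:400,210:400],None,fx=2.3,fy=2.3,interpolation=cv2.INTER_CUBIC))
cv2.imwrite("pics/sBz.png",cv2.resize(j[180:220,300:350],None,fx=12,fy=12,interpolation=cv2.INTER_CUBIC))
j=camera("wrist");cv2.imwrite("pics/wB.png",j)
j=camera("top");cv2.imwrite("pics/tB.png",j)
E
```

```text
14.25 [447.99275031 123.04970508 293.40882374] [ 0.26804857 -0.15476222 -0.90361866]
(np.float64(321.5342465197616), np.float64(191.68057035639606)) (np.float64(321.2397388586441), np.float64(203.08892927685184))
```

View pics/sB.png

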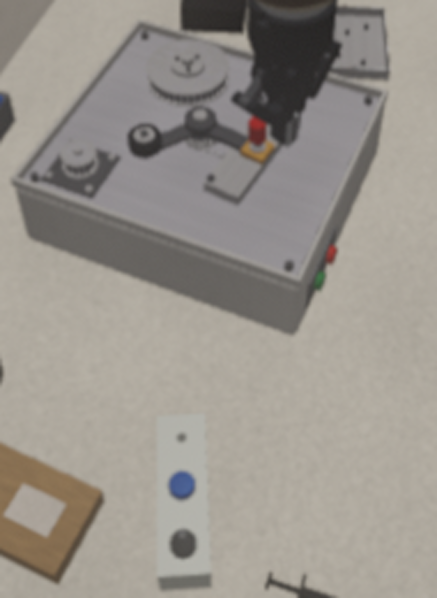

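View pics/sBz.png

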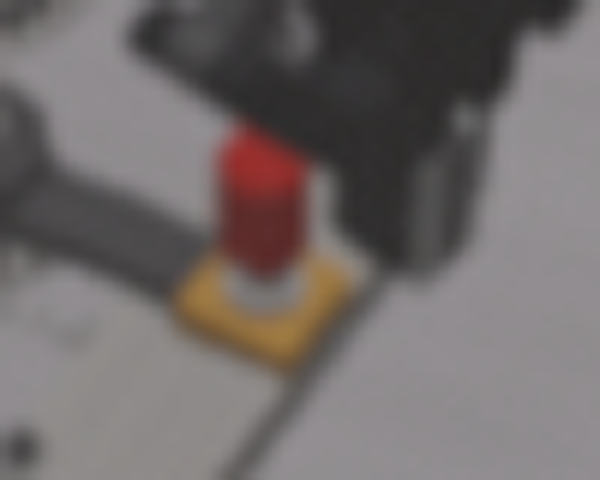

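View pics/wB.png

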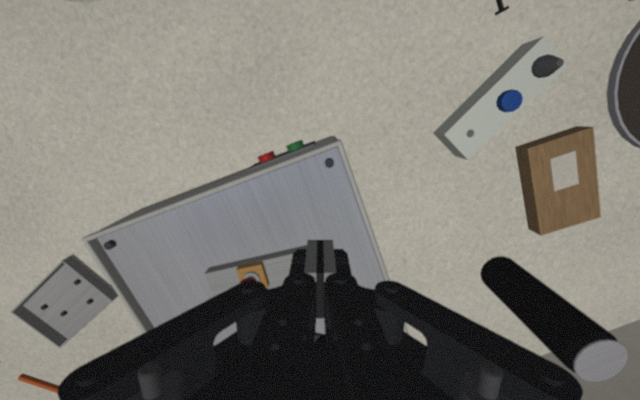

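The side view shows the pin upright in the eye, with its flange on the brass and the arm held back; the polishers and bench items have not moved. The gripper is about 105 mm above the knob and well aside. I hand in.

```bash
python3 - <<'E'
from workcell import order
print(order.hand_in())
E
```

```text
the job is handed in; nothing more can be done
None
```

The tensioner is locked back: the pin is fully down through the eye into the lock hole and alone holds the arm. I handed the job in after about 14.4 s of the 58 s.

- **Moves:** I took the red-knobbed pin from the stand and put it through the eye until it touched the plate at about 8 N. I then swung the arm about 0.48 rad, pressing down with no more than about 5 N. The pin dropped into the hole and I pushed it in until the flange sat on the brass. Before opening the gripper I eased back so the hole wall took the spring load.
- **Depth check:** a light press of 5 to 10 N with closed fingers met the knob top at 186.3 mm, against 186 mm expected for fully home. The largest force in any reading was about 10 N.
- **Last views:** the side view after I backed away shows the arm still held back and the pin in place. The polishers and the other bench items in view had not moved, and the robot was touching nothing.
- **Small doubts:** right after release the pin leaned about 2° towards the spring, probably from play in the hole. I did not measure the lean again after the final press, though the side view shows the pin about upright. The cameras disagreed by about 4 mm on where the eye was, so I lined up using the wrist camera close up.

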